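Stand the LED fill light up on its kickstand

TASK

Lift the flat LED fill light out of the black dish and lay it, still face down and folded, on the grey mat; let go, and fold its kickstand out as far as it goes. Then take the light again and stand it up on the mat, leaning back on the open kickstand, with its white face towards the lens that stands beyond the mat, and let go. Set it down gently and do not disturb the lens or the other things in the dish.

Things in the scene. Friction and masses are not known exactly. Their poses are not given: they have to be found in the camera images.
- light: LED fill light: aluminium slab 140 x 60 x 16 mm, about 0.25 kg, one large face white, black kickstand on its back; starts face down in the dish. Origin: centre of the white face; x along the 140 mm to its top edge (bottom edge x = -70 mm), y along the 60 mm, z out of the back (at z = 16 mm), up when face down. Stood on its open kickstand it leans back 0.25 rad from upright, resting on the back corner of its bottom edge and the foot.
- kickstand (a joint): Kickstand angle in rad: 0 folded flat on the back, 0.61 fully open, at a stop that carries the standing light. It turns about the light's y axis at point hinge; opening lifts its free end off the back, up and over towards the top edge. Stiff hinge (0.04 N m friction): it stays where it is left; lifting the tab takes about 0.5 N.
- hinge (a point): Mid-point of the kickstand's hinge axis, at x = 28, y = 0, z = 22 mm in the light's frame (6 mm out from the back). Two dark hinge blocks, 12 mm square, stand beside it up to 7.5 mm above the back. Axes as the light.
- tab (a point): Centre of the black finger tab at the kickstand's free end, to pinch across its 24 mm (along y); 14 mm long, 14 mm high, 88.5 mm from the hinge. Folded, it spans 3.5 to 17.5 mm above the light's back. The rest of the leg is a bar 22 mm wide, 5 mm thick. Axes turn with the kickstand: x from the free end to the hinge, y as the light.
- foot (a point): Centre of the rubber foot bar (8 mm diameter, 24 mm wide) at the kickstand's free end, 95.7 mm from the hinge; 4 mm above the mat and about 64 mm behind the bottom edge when the light stands.
- bottom_edge (a point): Middle of the back corner of the light's bottom edge (light frame x = -70, y = 0, z = 16 mm), on which it stands. The bottom end is flat, 16 mm deep: set down upright, the light can be leaned back about this corner until the foot touches the mat. Axes as the light.
- mat: Grey mat, fixed, 260 mm (its x) x 180 mm (its y), 3 mm thick, not slippery; origin at the centre of its underside, on the table. Its +x side is nearest the lens.
- lens: Camera lens standing upright on the table beyond the mat's far (+x) end: black cylinder, 74 mm in diameter and 70 mm high, 0.42 kg, origin at the centre of its underside. About 0.22 m from the mat's centre.
- dish: Black ceramic dish, fixed, 300 mm (x) x 260 mm (y), rim 26 mm high, wall 8 mm; inner floor 8 mm above the table. Origin at the centre of its underside. It may be on the left or the right; a clear drawer unit 150 x 180 x 112 mm high is on the other side.
- uv_filter: Glass UV filter in a dark ring, 68 mm in diameter and 8 mm thick, lying loose in the dish (leave alone). Origin at the centre of its underside.
- wrench: Grey plastic filter wrench, an open ring about 70 mm across with a short grip, 10 mm thick, loose in the dish (leave alone). Origin at the centre of its underside.
- blower: Black silicone blower, standing in the dish, 54 mm in diameter and 105 mm high with a thin nozzle up (leave alone). Origin at the centre of its underside.
Not all that is in view belongs to the job. What is shaped like the lens but green is not meant.

How it is judged (in metres and radians):
On the way, in this order (a step that is already met when the one before it is completed fails the run):
1. the light lies face down on the mat, kickstand still folded, let go (x of light in the frame of mat between -0.12 and 0.12 m and y of light in the frame of mat between -0.085 and 0.085 m and angle between light's own z axis and vertical below 0.12 rad and z of light in the frame of mat below 0.008 m and value of joint kickstand below 0.2 rad and contact force between the fingers and light below 0.05 N and linear speed of light below 0.02 m/s and angular speed of light below 0.15 rad/s), for 0.2 s.
2. the kickstand is folded fully out while the light still lies on the mat, and let go (value of joint kickstand above 0.54 rad and angle between light's own z axis and vertical below 0.3 rad and x of light in the frame of mat between -0.12 and 0.12 m and y of light in the frame of mat between -0.085 and 0.085 m and contact force between the fingers and light below 0.05 N), for 0.2 s.
At the end, for the whole second after the job is handed in: The light stands at rest, released, on its bottom edge and the foot of its open kickstand (past 0.45 rad), both inside the mat's outline, leaning back 0.12 to 0.38 rad, its white face towards the lens (lens at most 70 mm beside the line straight out from the face) (angle between light's own x axis and vertical between 0.12 and 0.38 rad and value of joint kickstand above 0.45 rad and z of each of foot, bottom_edge in the frame of mat below 0.012 m and x of bottom_edge in the frame of mat between -0.128 and 0.128 m and y of bottom_edge in the frame of mat between -0.088 and 0.088 m and x of foot in the frame of mat between -0.128 and 0.128 m and y of foot in the frame of mat between -0.088 and 0.088 m and y of lens in the frame of light between -0.07 and 0.07 m and z of lens in the frame of light below -0.04 m and contact force between light and mat above 0.5 N and contact force between the fingers and light below 0.05 N and linear speed of light below 0.02 m/s and angular speed of light below 0.15 rad/s); the robot touches nothing.
It fails at once if the lens is pushed more than 30 mm or tipped (distance of lens from where it was at the start of the episode above 0.03 m or angle between lens's own z axis and vertical above 0.35 rad).
It fails at once if another thing in the dish is pushed more than 40 mm (distance of any of uv_filter, wrench, blower from where it was at the start of the episode above 0.04 m).
It fails at once if the blower is knocked over (angle between blower's own z axis and vertical above 0.5 rad).
It fails at once if the light is dropped or thrown down (faster than 0.5 m/s with no finger on it) (linear speed of light above 0.5 m/s and contact force between the fingers and light below 0.05 N).
It also fails if it takes over 72 s, if anything falls off the work surface, if the arm or the gripper's body presses on something with over 40 N, if the wrist force passes 120 N, or if a joint passes its speed limit or range.

ROBOT

A 6-joint arm with a two-finger parallel gripper is mounted at the origin on the work surface. World frame = base frame: x ahead of the robot, y to its left, z up, the work surface at z = 0. Lengths are in m, angles in degrees, forces in N, time in s.
With the tool pointing down it reaches from about 0.375 to 0.75 m from the base axis. Payload 9 kg.
Tool frame: the origin (TCP) lies where the fingers leave the gripper's body, on its centre line; the fingertips stand 73 mm ahead of it and the grasp point (between the pads) lies 54 mm ahead of it (robot.tip_reach is the distance from the TCP to the fingertips, in m); z points along the fingers, y is the direction in which the jaws open and shut (so a half turn about z gives the same grasp; the last joint's range is limited). The gripper opens to 85 mm and grips with 20 to 120 N. Pads are 22 mm wide; open, the fingers measure 114 mm over their backs; the gripper's body (76 mm by 85 mm) begins 54 mm behind the grasp point. The pads swing forward as they close: fully open they stand 13 mm farther back than shut.
Start: joints at [-86.557, 5.964, 5.575, 89.605, 0, 77.527], TCP at [0.165, -0.577, 0.304] pointing down, gripper open.
Joint ranges: [-171.21, 171.21], [-48.23, 106.86], [-62.78, 66.21], [-105.2, 120.99], [-86.42, 89.51], [-180, 180]. Speed limits (degrees/s): [127.2, 127.2, 147.25, 180, 180, 180].

INTERFACE

Orientations are given as [roll, pitch, yaw] about the fixed x, y, z axes, in that order (R = Rz(yaw) Ry(pitch) Rx(roll)).
In Python, from plant import robot gives the robot as it stands. Calls block until the motion is done:
- robot.move_pose(position, orientation): joint-space move of the TCP to a pose.
- robot.line_to(position, vel=0.15, rotation=None, guard=None): straight line of the TCP; rotation=None keeps the orientation; vel is the mean speed in m/s. With guard (N) it stops when the force on the tool has changed by that much, and returns True; else False.
- robot.goto_joints(angles): joint-space move.
- robot.set_gripper(opening): finger opening in m; the grip force is fixed at half the most; returns when the fingers have stopped.
- robot.pause(seconds).
- robot.ik(position, orientation): joint angles nearest the present ones, or None.
- robot.observe(): the state.
- robot.grab_frame(name): name is "side" or "top"; returns the picture (400x640x3 uint8, blue, green, red); there is no depth.
- robot.get_calibration(name): a dict with "vertical_fov" (degrees; the focal length in pixels is half the picture's height over the tangent of half this angle, whatever the lens; pixels are square), "cx", "cy" (the principal point, pixels), "rvec" (rotation vector, rad) and "tvec" (3), from world to camera coordinates, as OpenCV has them. Camera axes: x right, y down, z forward; pixel columns grow to the right and rows downward; lengths in m; the calibration is good to about 2 mm. A picture is of the moment at which its call begins. get_calibration takes no time and is no camera call.
A pose or a line that the arm cannot do raises robot.IKError and nothing moves.
- robot.job_done(): hands the job in, once; it reports no verdict.
The state is a dict: "time": time; "q": joint angles; "qvel": joint speeds; "joint_torque": joint torques, N m; "tool_pos": TCP position; "tcp_rot": TCP orientation; "ft_force": force on the tool from outside, world axes, zero at the start; "torque": the same for the moment, N m; "gripper_width": finger opening in m.
Only numpy, scipy, OpenCV 4.12 (cv2) and the standard library are available. Lean on these libraries where they do the work, as an engineer would, in place of code of your own. Each camera call takes 0.05 s, during which the arm holds its last target.

## Working session

There is one attempt and no reset: what is moved stays moved. The work goes in short steps, each a Python script; the robot and the scene stay as the last script left them, time stands still between calls to the robot, and variables do not carry over. Pictures are saved under pics/ and viewed, and the job is handed in when it is done.

```bash
ls; mkdir -p pics; python3 - <<'E'
from plant import robot
import cv2
for n in("side","top"):
    cv2.imwrite(f"pics/{n}0.png",robot.grab_frame(n)); print(robot.get_calibration(n))
o=robot.observe();print(o)
E
```

```text
pics
{'vertical_fov': 43.36402125112511, 'cx': 316.49288774094316, 'cy': 199.62191005440434, 'rvec': array([ 0.35904811, -2.68694204,  1.34141415]), 'tvec': array([0.59279896, 0.1324992 , 1.33222677])}
{'vertical_fov': 44.369032211596824, 'cx': 320.66749572022763, 'cy': 201.78481786223222, 'rvec': array([ 2.138863  , -2.18509751,  0.10935484]), 'tvec': array([0.0326316 , 0.60799189, 1.22750239])}
{'time': 0.1, 'q': array([-8.65564812e+01,  5.99326168e+00,  5.53236749e+00,  8.96061624e+01,
        4.94591696e-04,  7.75256516e+01]), 'qvel': array([-0.04461814, -0.023279  ,  0.01272423, -0.00479378,  0.03336003,
       -0.05567309]), 'joint_torque': array([ 5.97082209e-03, -5.58202207e+01,  5.04724073e+01,  1.26045392e-02,
       -3.25022647e-04,  3.85458305e-07]), 'tool_pos': array([ 0.16454254, -0.57677048,  0.30322802]), 'tcp_rot': array([-1.79934633e+02, -1.49673077e-02,  1.59178584e+01]), 'ft_force': array([-0.19090062,  0.51514133, -0.18400207]), 'torque': array([-0.04477673,  0.00770245,  0.00914707]), 'gripper_width': 0.08527405082352421}
```

View pics/top0.png

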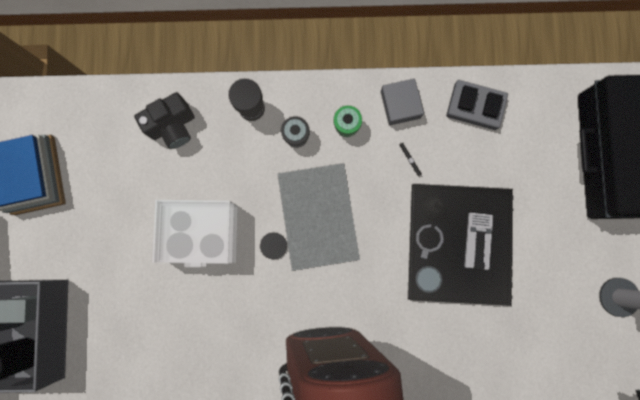

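View pics/side0.png

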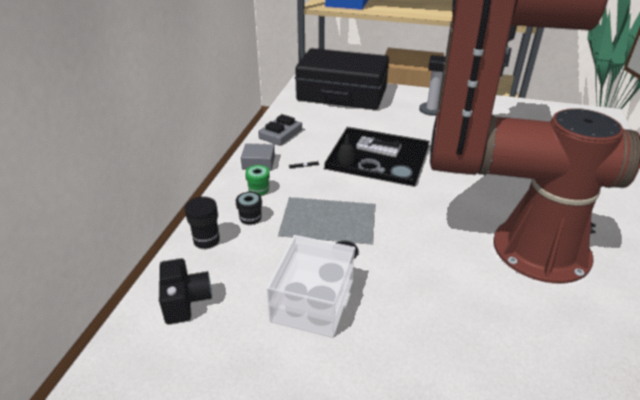

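The top view shows the mat at about (318,217), the light in the dish at (479,241), the blower at about (433,205), the wrench at (430,237) and the UV filter at (429,278). The lens is probably the one at (295,130), since the green lookalike is at (347,120). Next I'll measure.

```bash
cat > h.py <<'E'
import numpy as np, cv2
from scipy.spatial.transform import Rotation as R
from plant import robot
def cam(n):
    c=robot.get_calibration(n); f=200/np.tan(np.radians(c['vertical_fov']/2))
    K=np.array([[f,0,c['cx']],[0,f,c['cy']],[0,0,1]]); return K,R.from_rotvec(c['rvec']).as_matrix(),np.array(c['tvec'])
def ray(n,uv):
    K,Rm,t=cam(n); C=-Rm.T@t; d=Rm.T@np.linalg.inv(K)@np.array([uv[0],uv[1],1.]); return C,d/np.linalg.norm(d)
def onz(n,uv,z):
    C,d=ray(n,uv); return C+d*(z-C[2])/d[2]
def proj(n,p):
    K,Rm,t=cam(n); q=(K@(np.atleast_2d(p)@Rm.T+t).T).T; return q[:,:2]/q[:,2:]
def tri(uv1,uv2):
    C1,d1=ray('top',uv1);C2,d2=ray('side',uv2)
    A=np.c_[d1,-d2]; s=np.linalg.lstsq(A,C2-C1,rcond=None)[0]
    a=C1+d1*s[0];b=C2+d2*s[1]; return (a+b)/2,np.linalg.norm(a-b)
def crop(im,x0,y0,x1,y1,s,fn):
    cv2.imwrite(fn,cv2.resize(im[y0:y1,x0:x1],None,fx=s,fy=s,interpolation=cv2.INTER_CUBIC))
E
python3 - <<'E'
from h import *
t=cv2.imread('pics/top0.png');s=cv2.imread('pics/side0.png')
print(ray('top',(320,200)),ray('side',(320,200)))
crop(t,400,175,525,310,4.4,'pics/dish.png')
crop(t,265,95,375,280,3.2,'pics/mat.png')
crop(s,310,120,450,190,5.5,'pics/dishs.png')
# mat mask
hsv=cv2.cvtColor(t,cv2.COLOR_BGR2GRAY)
m=((hsv>85)&(hsv<155)).astype(np.uint8)
m=cv2.morphologyEx(m,cv2.MORPH_OPEN,np.ones((3,3)))
for c in cv2.findContours(m,cv2.RETR_EXTERNAL,cv2.CHAIN_APPROX_NONE)[0]:
    a=cv2.contourArea(c)
    if a>300: print(a,cv2.minAreaRect(c))
E
```

```text
(array([0.47195458, 0.01172354, 1.28631354]), array([ 0.11199969,  0.00754821, -0.99367957])) (array([0.31508771, 1.10621183, 0.9059856 ]), array([ 0.20181708, -0.77281607, -0.60168529]))
2526.0 ((415.12738037109375, 380.5707702636719), (115.58302307128906, 43.0279655456543), 29.05460548400879)
556.5 ((12.5, 309.0), (26.0, 25.0), 90.0)
356.0 ((625.7622680664062, 296.1402587890625), (28.270471572875977, 15.129120826721191), 6.34019136428833)
2535.5 ((63.59069061279297, 357.988525390625), (72.70596313476562, 137.59356689453125), 32.574058532714844)
441.5 ((428.5, 279.0), (24.0, 23.0), 90.0)
584.0 ((615.5, 226.5), (15.0, 47.0), 90.0)
518.5 ((5.0, 248.0), (64.0, 10.0), 90.0)
1805.5 ((213.5, 240.0), (70.0, 81.0), 90.0)
6602.0 ((316.73602294921875, 216.76925659179688), (98.62335205078125, 71.46489715576172), 80.96051788330078)
688.0 ((57.16325378417969, 187.22779846191406), (46.541934967041016, 88.6005859375), 25.665191650390625)
824.0 ((19.903846740722656, 167.01922607421875), (60.01153564453125, 32.75139236450195), 78.69007110595703)
348.0 ((309.2440185546875, 146.05320739746094), (19.532894134521484, 26.986238479614258), 43.2642936706543)
364.5 ((294.5, 129.5), (21.0, 21.0), 90.0)
621.5 ((193.75001525878906, 133.75001525878906), (22.76839828491211, 50.91267013549805), 18.43494987487793)
960.5 ((350.87640380859375, 126.20225524902344), (44.095916748046875, 29.891942977905273), 57.9946174621582)
618.0 ((269.3367004394531, 120.6876220703125), (29.364606857299805, 29.544755935668945), 35.837650299072266)
1970.0 ((477.5601501464844, 105.68338775634766), (57.9716682434082, 41.91303634643555), 15.52410888671875)
1220.0 ((402.2961730957031, 99.1437759399414), (37.01295852661133, 36.735015869140625), 76.60750579833984)
29597.5 ((320.02264404296875, 43.823883056640625), (51.407318115234375, 639.2696533203125), 88.65887451171875)
3864.0 ((273.0, 6.5), (13.0, 546.0), 90.0)
```

View pics/dish.png

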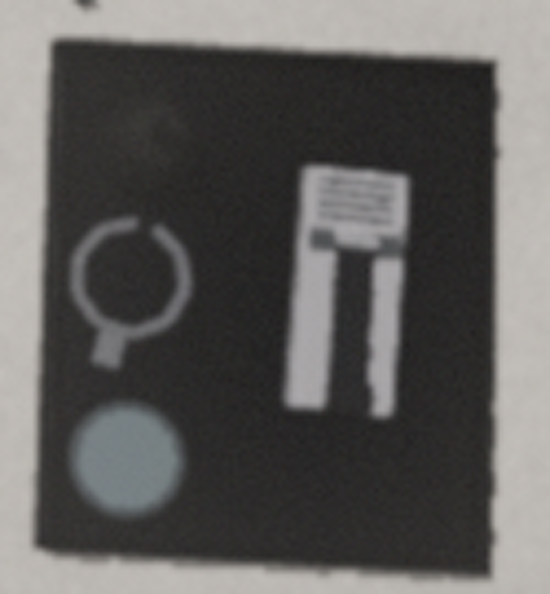

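View pics/mat.png

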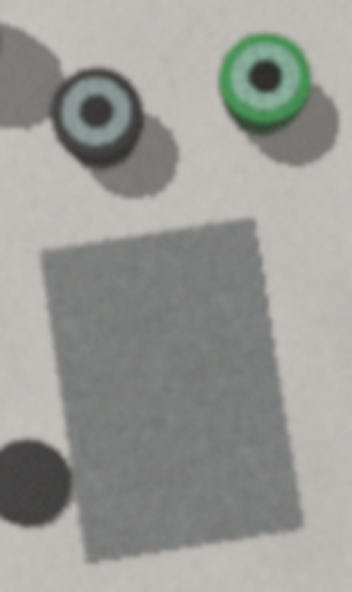

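View pics/dishs.png

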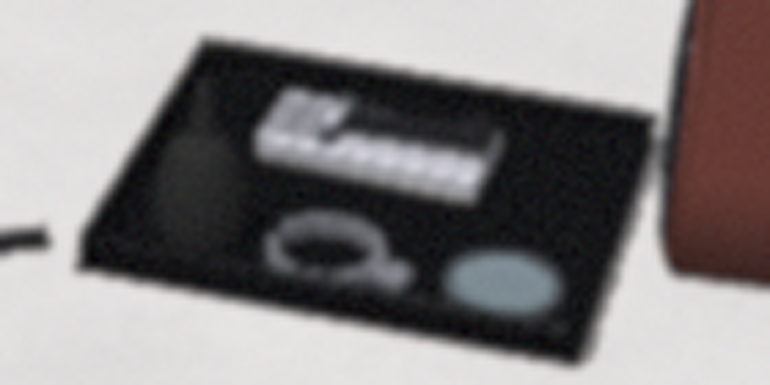

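```bash
python3 - <<'E'
from h import *
t=cv2.imread('pics/top0.png');s=cv2.imread('pics/side0.png')
g=cv2.cvtColor(t,cv2.COLOR_BGR2GRAY)
def dist(a,b): return np.linalg.norm(a-b)
# mat
m=((g>85)&(g<155)).astype(np.uint8); m[:, :265]=0; m[:,375:]=0; m[:158]=0; m[280:]=0
m=cv2.morphologyEx(m,cv2.MORPH_OPEN,np.ones((5,5)))
c=max(cv2.findContours(m,cv2.RETR_EXTERNAL,cv2.CHAIN_APPROX_NONE)[0],key=cv2.contourArea)
w=np.array([onz('top',p[0],0.003)[:2] for p in c]).astype(np.float32)
r=cv2.minAreaRect(w*1000); print('mat',r, cv2.boxPoints(r))
# dish
d=(g<75).astype(np.uint8); d[:, :395]=0; d[:,530:]=0; d[:178]=0; d[312:]=0
c=max(cv2.findContours(d,cv2.RETR_EXTERNAL,cv2.CHAIN_APPROX_NONE)[0],key=cv2.contourArea)
w=np.array([onz('top',p[0],0.026)[:2] for p in c]).astype(np.float32)
r=cv2.minAreaRect(w*1000); print('dish',r)
# light
l=(g>105).astype(np.uint8); l[:, :455]=0; l[:,502:]=0; l[:200]=0; l[282:]=0
l=cv2.morphologyEx(l,cv2.MORPH_CLOSE,np.ones((3,3)))
for c in cv2.findContours(l,cv2.RETR_EXTERNAL,cv2.CHAIN_APPROX_NONE)[0]:
    if cv2.contourArea(c)<50: continue
    h=cv2.convexHull(c); print('light px',cv2.minAreaRect(h),cv2.boxPoints(cv2.minAreaRect(h)).round(1).tolist())
    for z in(.008,.024):
        w=np.array([onz('top',p[0],z)[:2] for p in h]).astype(np.float32); print(z,cv2.minAreaRect(w*1000), (cv2.boxPoints(cv2.minAreaRect(w*1000))).tolist())
# lens top circle: crop (98,110)/3.2+(265,95)
for nm,uv in(('lens',(97.5/3.2+265,109/3.2+95)),):
    print(nm,onz('top',uv,.07))
for nm,uv in(('uv',(128/4.4+400,460/4.4+175)),('wr',(131/4.4+400,275/4.4+175)),):
    print(nm,onz('top',uv,.012))
print('blower',tri((150/4.4+400,130/4.4+175),(200/5.5+310,75/5.5+120)), onz('side',(200/5.5+310,235/5.5+120),.008))
E
```

```text
mat ((574.2173461914062, 29.34856414794922), (259.9419250488281, 183.6488800048828), 7.493682384490967) [[433.38098 103.43835]
 [457.3319  -78.64204]
 [715.0537  -44.74122]
 [691.1028  137.33917]]
dish ((494.0771789550781, -335.71697998046875), (259.2316589355469, 295.52752685546875), 85.79088592529297)
light px ((478.4405822753906, 240.81277465820312), (24.738740921020508, 55.266883850097656), 4.184916019439697) [[464.1000061035156, 267.5], [468.1000061035156, 212.39999389648438], [492.79998779296875, 214.1999969482422], [488.79998779296875, 269.29998779296875]]
0.008 ((501.13751220703125, -387.1440124511719), (63.540916442871094, 142.4483642578125), 82.49060821533203) [[426.3721618652344, -409.33380126953125], [567.5988159179688, -427.9501953125], [575.90283203125, -364.9542236328125], [434.67620849609375, -346.33782958984375]]
0.024 ((500.77227783203125, -382.1516418457031), (62.74560546875, 140.66542053222656), 82.49063873291016) [[426.9427185058594, -404.063720703125], [566.4017333984375, -422.447021484375], [574.601806640625, -360.23956298828125], [435.142822265625, -341.85626220703125]]
lens [0.7914539 0.079419  0.07     ]
uv [ 0.40422893 -0.25404033  0.012     ]
wr [ 0.51172183 -0.26062072  0.012     ]
blower (array([ 0.58575758, -0.24995768,  0.12626996]), np.float64(0.0003445387659124084)) [ 0.58490487 -0.26708396  0.008     ]
```

```bash
cat >> h.py <<'E'
def Rl(yaw,beta=0): return R.from_euler('z',yaw,degrees=True)*R.from_euler('y',-beta,degrees=True)
def rpy(yaw,th): return [180,th,yaw]
def tcp(grasp,yaw,th,reach=.054):
    """TCP so that the point `reach` ahead lies at grasp"""
    Rt=R.from_euler('xyz',rpy(yaw,th),degrees=True); return np.array(grasp)-Rt.apply([0,0,reach])
MAT=np.array([.574,.029,.003]); MYAW=7.5; LENS=np.array([.791,.079,0])
L0=np.array([.501,-.3845,.008]); LY0=-7.5; LY1=12.
L1=np.array([.574,.029,.003])
E
python3 - <<'E'
from h import *
print(robot.tip_reach)
def t(n,p,y,th):
    q=robot.ik(tcp(p,y,th),rpy(y,th)); print(n,tcp(p,y,th).round(3),None if q is None else np.round(q,1))
t('pick',L0+[0,0,.02],LY0,0); t('hi',L0+[0,0,.15],LY0,0)
t('place',L1+[0,0,.02],LY1,0);t('placehi',L1+[0,0,.12],LY1,0)
for yaw in(5,12):
  rl=Rl(yaw)
  for th in(-20,0,20,35): t(f'tab{th}',L1+rl.apply([-.0605,0,.0265]),yaw,th)
  t('tab open',L1+rl.apply([-.0445,0,.075]),yaw,35)
  for th in(20,30,40):
    for gx in (0,.03): t(f'grip {th} {gx}',L1+rl.apply([gx,0,.02]),yaw,th)
    for dx in(0,.03):
      rs=Rl(yaw,75.7); B=MAT+Rl(yaw).apply([dx,0,0]); o=B-rs.apply([-.07,0,.016])
      t(f'stand {th} {dx}',o+rs.apply([.03,0,.012]),yaw,th-75.7)
      t(f'back',o+rs.apply([.03,0,.012])+ (-0.08)*R.from_euler('xyz',rpy(yaw,th-75.7),degrees=True).apply([0,0,1]),yaw,th-75.7)
E
```

```text
0.0726
pick [ 0.501 -0.384  0.082] [-49.3  15.9  -6.7  67.4   0.  138.2]
hi [ 0.501 -0.384  0.212] [-49.3  11.6   2.2  80.6   0.  138.2]
place [0.574 0.029 0.077] [-10.1   6.7 -17.5  65.7   0.  157.9]
placehi [0.574 0.029 0.177] [-10.1   2.5 -11.3  76.2   0.  157.9]
tab-20 [0.495 0.022 0.08 ] [-16.  -32.  -52.9  50.3   7.  160.2]
tab0 [0.514 0.024 0.084] [-12.   -4.2 -27.9  66.3   0.  163. ]
tab20 [0.532 0.025 0.08 ] [ -9.2  21.3  -2.7  85.4  -4.8 166.6]
tab35 [0.545 0.026 0.074] [ -7.8  40.6  17.4 101.1  -7.3 169.4]
tab open [0.561 0.028 0.122] [ -7.5  41.1  23.3 106.6  -7.1 169.7]
grip 20 0 [0.592 0.031 0.074] [ -7.9  31.8  10.1  87.8  -4.4 167.8]
grip 20 0.03 [0.622 0.033 0.074] [ -7.4  37.1  17.2  89.7  -4.2 168.4]
stand 20 0 [0.558 0.028 0.129] None
back [0.492 0.022 0.174] None
stand 20 0.03 [0.588 0.03  0.129] None
back [0.522 0.024 0.174] None
grip 30 0 [0.601 0.031 0.07 ] [ -7.1  45.3  25.6  99.7  -6.  169.5]
grip 30 0.03 [0.631 0.034 0.07 ] [ -6.6  51.5  34.7 102.7  -5.8 169.9]
stand 30 0 [0.564 0.028 0.137] None
back [0.507 0.023 0.193] None
stand 30 0.03 [0.594 0.031 0.13
[... 1020 characters left out ...]
23 0.018 0.174] None
grip 30 0 [0.6   0.035 0.07 ] [ -5.7  44.8  24.9  98.9  -8.8 164.5]
grip 30 0.03 [0.63  0.041 0.07 ] [ -5.   50.9  33.8 101.8  -8.4 165.1]
stand 30 0 [0.564 0.027 0.137] None
back [0.508 0.015 0.193] None
stand 30 0.03 [0.593 0.033 0.137] [-17.6 -38.3 -59.8  26.8  20.7 158.3]
back [0.537 0.021 0.193] None
grip 40 0 [0.608 0.036 0.064] [ -4.8  59.9  43.  111.9 -10.7 167. ]
grip 40 0.03 [0.637 0.042 0.064] [ -4.1  68.7  56.7 116.9 -10.3 167.5]
stand 40 0 [0.571 0.028 0.143] [-17.1 -34.6 -52.5  40.   16.5 155.7]
back [0.525 0.019 0.208] None
stand 40 0.03 [0.6   0.035 0.143] [-15.2 -27.6 -47.9  37.2  15.5 157.3]
back [0.555 0.025 0.208] [-18.3 -41.  -49.7  49.5  17.1 154.7]
```

```bash
python3 - <<'E'
from h import *
# pick at light x=+5mm
g=L0+Rl(LY0).apply([.005,0,0])
up=g[:2].tolist()+[.24]
robot.move_pose(up,rpy(LY0,0))
print(robot.line_to([g[0],g[1],.082],vel=.15,guard=8), robot.observe()['tool_pos'],robot.observe()['ft_force'])
cv2.imwrite('pics/pick_t.png',robot.grab_frame('top'));cv2.imwrite('pics/pick_s.png',robot.grab_frame('side'))
crop(cv2.imread('pics/pick_s.png'),300,100,460,200,5,'pics/pick_sc.png')
robot.set_gripper(.0); o=robot.observe(); print(o['gripper_width'],o['ft_force'],o['time'])
E
```

```text
False [ 0.50641105 -0.38573585  0.08320798] [0.00271833 1.11721764 0.1128638 ]
0.05780595629906732 [0.18409626 0.89416277 6.45648782] 3.2417
```

View pics/pick_sc.png

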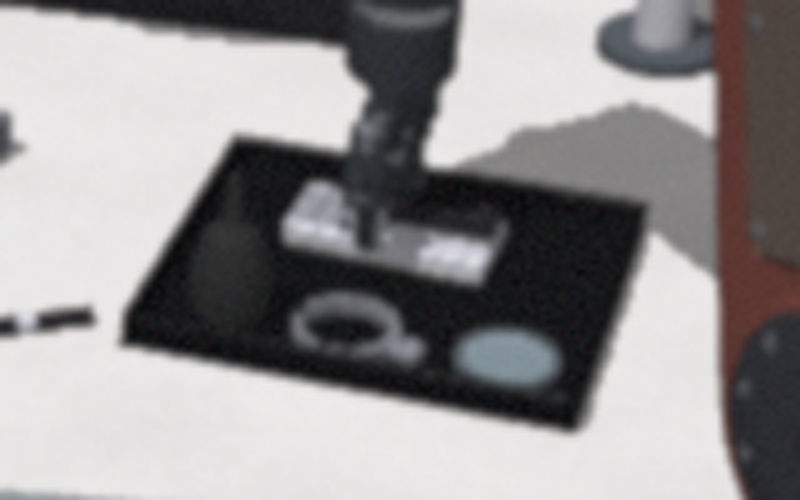

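The side view shows both fingers beside the slab, clear of the wrench and blower, and the width is right (58 mm). Next I lift and carry the light over to the mat.

```bash
python3 - <<'E'
from h import *
o=robot.observe();p=o['tool_pos'];z0=p[2]
robot.line_to([p[0],p[1],.27],vel=.12)
o=robot.observe();print(o['gripper_width'],o['ft_force'])
g=L1+Rl(LY1).apply([.005,0,0])
robot.line_to([g[0],g[1],.27],vel=.2,rotation=rpy(LY1,0))
robot.line_to([g[0],g[1],.12],vel=.12)
o=robot.observe();print(o['gripper_width'],o['ft_force'],o['tool_pos'],o['time'])
cv2.imwrite('pics/c_t.png',robot.grab_frame('top'));s=robot.grab_frame('side')
crop(s,240,100,440,250,4,'pics/c_s.png')
E
```

```text
0.058180173400137605 [ 0.22289278 -0.42341736 -1.76386846]
0.05823560355948865 [ 0.07849174 -0.95155899 -1.70272842] [0.57947704 0.0299453  0.12096283] 8.6167
```

View pics/c_s.png

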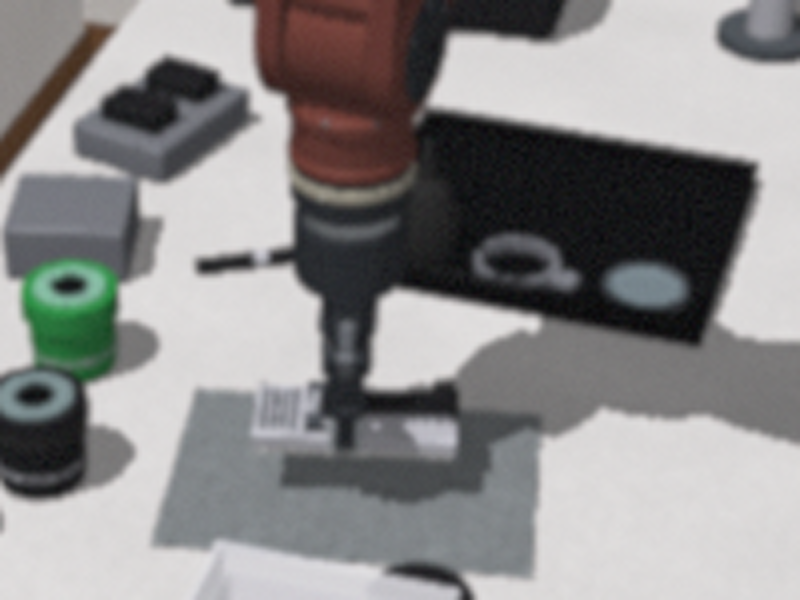

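View pics/c_t.png

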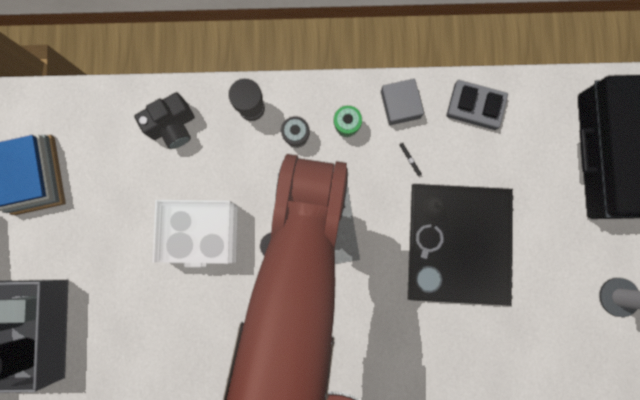

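```bash
python3 - <<'E'
from h import *
p=robot.observe()['tool_pos'];x,y=p[:2]
robot.line_to([x,y,.084],vel=.08)
print(robot.line_to([x,y,.0745],vel=.015,guard=2.5))
o=robot.observe();print(o['ft_force'],o['tool_pos'])
robot.set_gripper(.085);robot.pause(.1)
robot.line_to([x,y,.17],vel=.2)
# swing toward robot / up to see
robot.move_pose([.5,-.22,.27],rpy(LY1,0))
robot.pause(.1)
o=robot.observe();print(o['time'])
t=robot.grab_frame('top');s=robot.grab_frame('side');cv2.imwrite('pics/l_t.png',t);cv2.imwrite('pics/l_s.png',s)
crop(t,260,100,400,280,3.3,'pics/l_tc.png');crop(s,260,180,400,260,5.5,'pics/l_sc.png')
E
```

```text
True
[-1.33413062 -0.65664887  5.34576464] [0.5796308  0.02995483 0.07799529]
12.0833
```

View pics/l_tc.png

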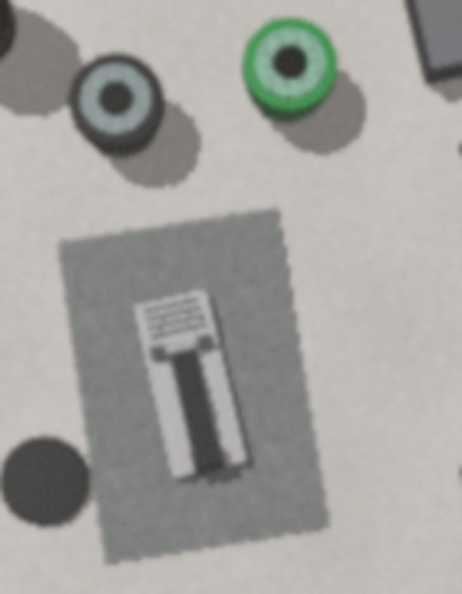

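View pics/l_sc.png

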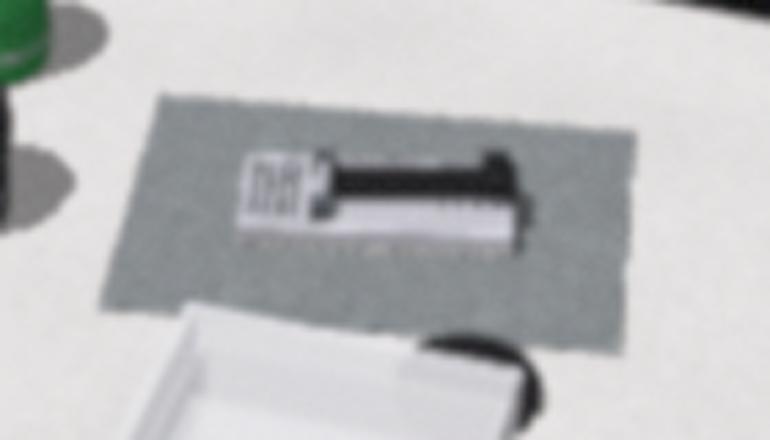

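The light lies flat, folded and released on the mat. Its corners in the crop are about (137,303), (207,290), (248,463) and (173,480). I'll measure its pose from the back-face outline at z = 19 mm.

```bash
python3 - <<'E'
from h import *
t=cv2.imread('pics/l_t.png');g=cv2.cvtColor(t,cv2.COLOR_BGR2GRAY)
m=(g>158).astype(np.uint8); k=np.zeros_like(m); k[182:250,294:342]=1; m*=k
pts=np.argwhere(m)[:,::-1].astype(np.float32)
m=cv2.morphologyEx(m,cv2.MORPH_CLOSE,np.ones((3,3)))
c=np.vstack([c for c in cv2.findContours(m,cv2.RETR_EXTERNAL,cv2.CHAIN_APPROX_NONE)[0] if cv2.contourArea(c)>20])
h=cv2.convexHull(c)
w=np.array([onz('top',p[0],.019)[:2] for p in h]).astype(np.float32)
r=cv2.minAreaRect(w*1000);print(r,cv2.boxPoints(r).tolist())
# hinge blocks px and tab
a=onz('top',(158/3.3+260,354/3.3+100),.0265);b=onz('top',(205/3.3+260,343/3.3+100),.0265);print((a+b)/2,a-b)
# expected: 
print(robot.observe()['tcp_rot'])
E
```

```text
((575.1232299804688, 30.706382751464844), (137.45858764648438, 57.99867630004883), 11.946882247924805) [[501.879638671875, 44.85029602050781], [513.8856201171875, -11.892120361328125], [648.3668212890625, 16.562469482421875], [636.36083984375, 73.30488586425781]]
[0.59967158 0.03449867 0.0265    ] [-0.00784717  0.03693964  0.        ]
[-1.79955449e+02  3.19976258e-02  1.20971961e+01]
```

```bash
cat >> h.py <<'E'
L1=np.array([.574,.030,.003]); LY1=12.
E
python3 - <<'E'
from h import *
rl=Rl(LY1); tab=L1+rl.apply([-.0605,0,.0265]); H=L1+rl.apply([.028,0,.022])
T0=np.array([tab[0],tab[1],.098])
def T(phi): return H+(rl*R.from_euler('y',phi,degrees=True)*rl.inv()).apply(T0-H)
for f in range(0,37,6): assert robot.ik(T(f),rpy(LY1,f)) is not None,f
robot.move_pose(T0+[0,0,.09],rpy(LY1,0))
robot.set_gripper(.05)
print(robot.line_to(T0,vel=.12,guard=5))
s=robot.grab_frame('side');crop(s,260,150,400,260,5.5,'pics/tab_s.png')
robot.set_gripper(0);o=robot.observe();print(o['gripper_width'],o['ft_force'],o['tool_pos'],T0,o['time'])
E
```

```text
False
0.02175662609456169 [ 1.22315565 -0.1632313   0.19901943] [0.51523443 0.01729649 0.09849357] [0.51482207 0.01742134 0.098     ] 14.9167
```

View pics/tab_s.png

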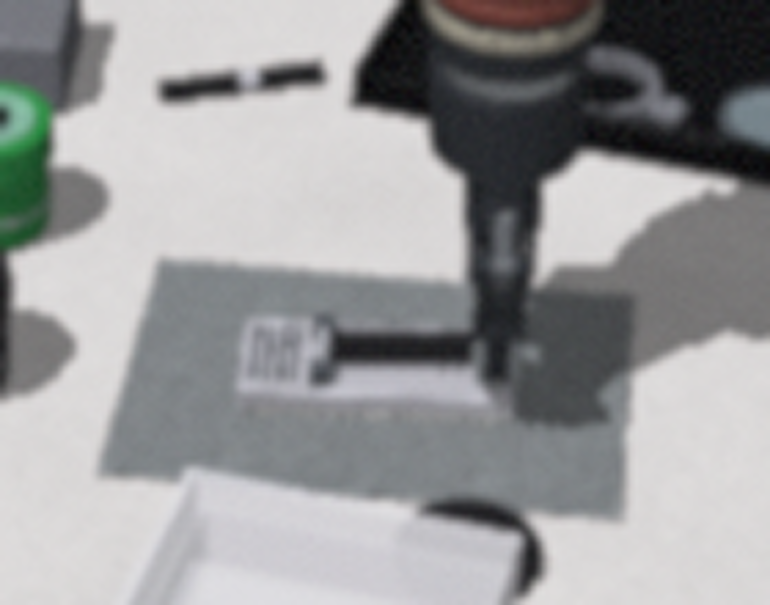

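```bash
python3 - <<'E'
from h import *
rl=Rl(LY1); tab=L1+rl.apply([-.0605,0,.0265]); H=L1+rl.apply([.028,0,.022])
T0=np.array([tab[0],tab[1],.098])
def T(phi): return H+(rl*R.from_euler('y',phi,degrees=True)*rl.inv()).apply(T0-H)
for f in (6,12,18,24,30,33,35.5):
    robot.line_to(T(f),vel=.05,rotation=rpy(LY1,f)); o=robot.observe(); print(f,o['ft_force'].round(2),o['gripper_width'].round(4))
s=robot.grab_frame('side');crop(s,260,150,400,260,5.5,'pics/open_s.png'); print(o['time'])
E
```

```text
Traceback (most recent call last):
AttributeError: 'float' object has no attribute 'round'
```

```bash
python3 - <<'E'
from h import *
rl=Rl(LY1); tab=L1+rl.apply([-.0605,0,.0265]); H=L1+rl.apply([.028,0,.022])
T0=np.array([tab[0],tab[1],.098])
def T(phi): return H+(rl*R.from_euler('y',phi,degrees=True)*rl.inv()).apply(T0-H)
for f in (12,18,24,30,33,35.5):
    robot.line_to(T(f),vel=.05,rotation=rpy(LY1,f)); o=robot.observe(); print(f,o['ft_force'].round(2),round(o['gripper_width'],4))
s=robot.grab_frame('side');crop(s,260,150,400,260,5.5,'pics/open_s.png'); print(o['time'])
E
```

```text
12 [ 0.37 -1.65  1.52] 0.0223
18 [-2.05 -1.17  1.83] 0.0222
24 [-2.13 -0.64  3.06] 0.0219
30 [-3.22 -1.82  3.48] 0.0222
33 [-2.78 -0.9   2.8 ] 0.0225
35.5 [-2.66 -0.48  2.74] 0.0221
17.3917
```

View pics/open_s.png

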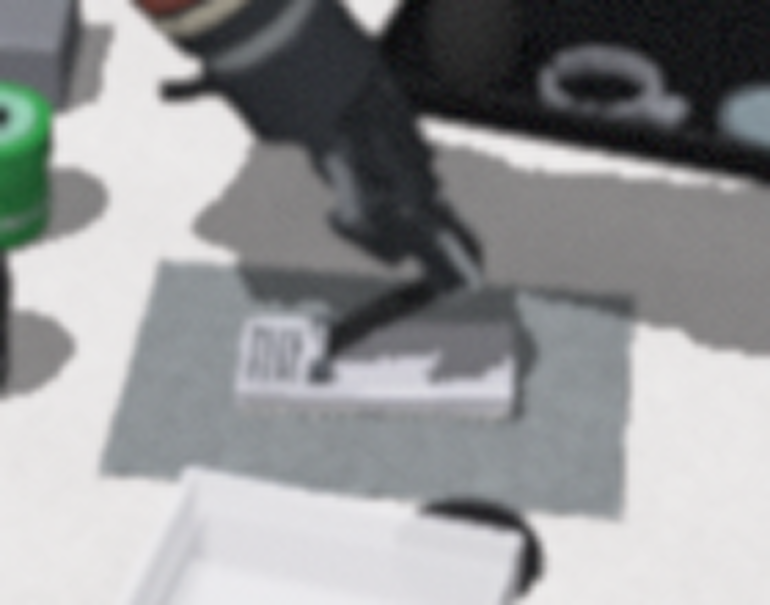

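```bash
python3 - <<'E'
from h import *
rl=Rl(LY1); tab=L1+rl.apply([-.0605,0,.0265]); H=L1+rl.apply([.028,0,.022])
T0=np.array([tab[0],tab[1],.098])
def T(phi): return H+(rl*R.from_euler('y',phi,degrees=True)*rl.inv()).apply(T0-H)
robot.line_to(T(37.5),vel=.03,rotation=rpy(LY1,37.5)); o=robot.observe(); print(o['ft_force'].round(2))
robot.line_to(T(36),vel=.03,rotation=rpy(LY1,36)); o=robot.observe(); print(o['ft_force'].round(2))
robot.set_gripper(.05);robot.pause(.1)
z=R.from_euler('xyz',rpy(LY1,36),degrees=True).apply([0,0,1])
robot.line_to(T(36)-.09*z,vel=.15)
robot.move_pose([.5,-.22,.27],rpy(LY1,0));robot.pause(.1)
print(robot.observe()['time'])
t=robot.grab_frame('top');s=robot.grab_frame('side');cv2.imwrite('pics/o_t.png',t);cv2.imwrite('pics/o_s.png',s)
crop(t,260,100,400,280,3.3,'pics/o_tc.png');crop(s,260,160,400,260,5.5,'pics/o_sc.png')
E
```

```text
[-3.18 -0.43  4.71]
[0.31 0.53 1.16]Traceback (most recent call last):
  File "<stdin>", line 9, in <module>
plant.IKError: the arm cannot follow that straight line within its joint ranges
```

```bash
python3 - <<'E'
from h import *
p=robot.observe()['tool_pos']
for d in ([.03,0,.06],[.02,0,.06],[0,0,.07],[0,0,.05]):
    try: robot.line_to(p+d,vel=.12);print(d);break
    except robot.IKError: pass
p=robot.observe()['tool_pos']
robot.line_to([p[0]-.03,p[1],p[2]+.06],vel=.15,rotation=rpy(LY1,10))
robot.move_pose([.5,-.22,.27],rpy(LY1,0));robot.pause(.1)
print(robot.observe()['time'])
t=robot.grab_frame('top');s=robot.grab_frame('side');cv2.imwrite('pics/o_t.png',t);cv2.imwrite('pics/o_s.png',s)
crop(t,260,100,400,280,3.3,'pics/o_tc.png');crop(s,260,160,400,260,5.5,'pics/o_sc.png')
E
```

```text
[0.03, 0, 0.06]
21.2417
```

View pics/o_sc.png

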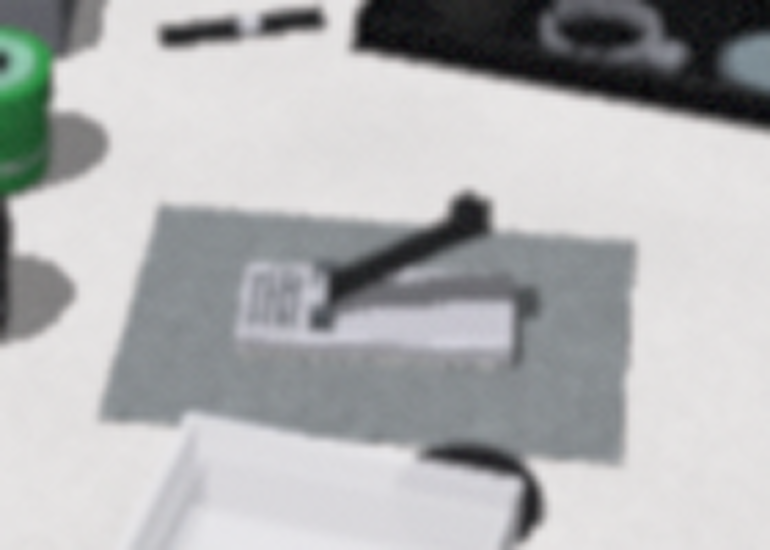

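View pics/o_tc.png

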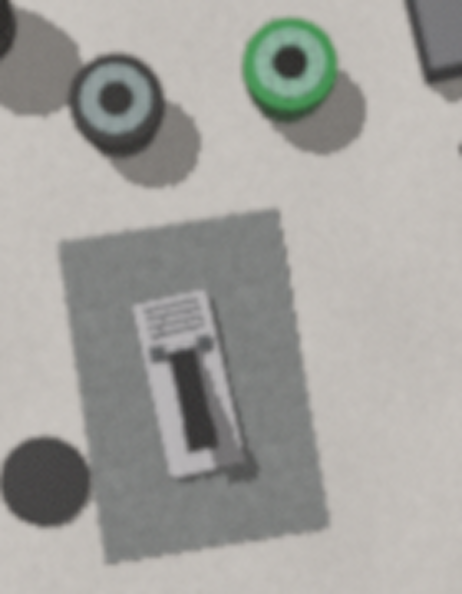

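```bash
python3 - <<'E'
from h import *
rl=Rl(LY1)
for a in(.50,.54,.58,.61):
    v=R.from_euler('y',a).apply([-.0957,0,0]); v2=R.from_euler('y',a).apply([-.0885-.007,0,.0105+.016-.022+.007])
    for q in (v,v2):
        P=L1+rl.apply(np.array([.028,0,.022])+q); print(a,P.round(4),((proj('side',P)[0]-[260,160])*5.5).round(1),((proj('top',P)[0]-[260,100])*3.3).round(1))
P,e=tri((202/3.3+260,440/3.3+100),(470/5.5+260,212/5.5+160));print(P,e)
d=rl.inv().apply(P-L1)-[.028,0,.022];print(d,np.arctan2(d[2],-d[0]),np.hypot(d[0],d[2]))
E
```

```text
0.5 [0.5192 0.0184 0.0709] [484.6 226.4] [203.9 448.8]
0.5 [0.5248 0.0195 0.0809] [473.9 210. ] [202.1 440.8]
0.54 [0.5211 0.0188 0.0742] [481. 221.] [203.3 446.2]
0.54 [0.5271 0.02   0.084 ] [469.6 204.9] [201.4 437.6]
0.58 [0.5231 0.0192 0.0774] [477.2 215.6] [202.7 443.3]
0.58 [0.5294 0.0205 0.087 ] [464.9 199.9] [200.6 434.3]
0.61 [0.5247 0.0195 0.0798] [474.2 211.7] [202.2 441.1]
0.61 [0.5313 0.0209 0.0891] [461.2 196.2] [200.  431.6]
[0.52609327 0.01972242 0.07943941] 0.0012323065197102174
[-7.69966845e-02 -9.26225180e-05  5.44394135e-02] 0.6154323954100447 0.0942981397358621
```

```bash
cat >> h.py <<'E'
TH=38.; GX=.022
rl=Rl(LY1)
TIP=L1+rl.apply([GX,0,.0088])
TG=tcp(TIP,LY1,TH,.075); 
relpos=None
def pose(B,beta,L=None):
    """TCP pos/rpy holding light with back bottom corner at B, raised by beta"""
    rs=Rl(LY1,beta); off=rl.inv().apply(TG-L1)   # TCP in light frame
    o=np.array(B)-rs.apply([-.07,0,.016]); return o+rs.apply(off), rpy(LY1,TH-beta)
B0=L1+rl.apply([-.07,0,.016]); B1=L1+rl.apply([.07,0,0])
def path():
    out=[]
    for i in range(0,11):
        s=i/10; b=75.7*s
        B=B0*(1-s)+B1*s; B[2]=.003+.016*(1-s)+ .05*min(1,s*4+.3)
        out.append((B,b))
    return out
E
python3 - <<'E'
from h import *
print(TG, robot.ik(TG,rpy(LY1,TH)), robot.ik(TG+[0,0,.08],rpy(LY1,TH)))
for B,b in path()+[(B1,75.7),(B1,79)]:
    p,r=pose(B,b); q=robot.ik(p,r); print(round(b,1),p.round(3),None if q is None else np.round(q))
p,r=pose(B1,75.7)
for d in([0,0,.06],[-.02,0,.06],[-.04,0,.06],[0,0,.1],[-.02,0,.1]):print(d,robot.ik(p+d,r) is not None)
E
```

```text
[0.64068483 0.0441743  0.07090081] [ -4.12548785  65.87095238  53.81752376 114.83650309  -9.84567928
 167.16551733] None
0.0 [0.641 0.044 0.086] [ -4.  65.  54. 116. -10. 167.]
7.6 [0.647 0.045 0.122] [ -5.  54.  43. 109.  -8. 166.]
15.1 [0.65  0.046 0.152] [ -5.  43.  33. 102.  -7. 164.]
22.7 [0.652 0.047 0.165] [ -6.  34.  23.  94.  -5. 163.]
30.3 [0.651 0.046 0.177] [ -6.  25.  14.  86.  -2. 162.]
37.9 [0.65  0.046 0.187] [ -7.  16.   4.  79.  -0. 161.]
45.4 [0.646 0.045 0.194] [ -8.   7.  -5.  71.   3. 160.]
53.0 [0.642 0.044 0.199] [-10.  -2. -14.  63.   5. 159.]
60.6 [0.637 0.043 0.202] [-11. -10. -24.  56.   9. 159.]
68.1 [0.632 0.042 0.202] [-12. -18. -33.  48.  12. 159.]
75.7 [0.627 0.041 0.2  ] [-14. -27. -42.  40.  16. 159.]
75.7 [0.627 0.041 0.15 ] [-14. -24. -45.  34.  16. 159.]
79 [0.618 0.039 0.149] [-15. -29. -50.  31.  17. 159.]
[0, 0, 0.06] True
[-0.02, 0, 0.06] True
[-0.04, 0, 0.06] True
[0, 0, 0.1] True
[-0.02, 0, 0.1] True
```

```bash
sed -i 's/^TH=38.; GX=.022/TH=32.; GX=.022/; s/\[GX,0,.0088\]/[GX,0,.002+.011*np.sin(np.radians(TH))]/' h.py
python3 - <<'E'
from h import *
print(TG)
for d in (.05,.07,.09):print(robot.ik(TG+[0,0,d],rpy(LY1,TH)) is not None)
for B,b in path()+[(B1,75.7),(B1,79)]:
    p,r=pose(B,b); q=robot.ik(p,r); print(round(b,1),p.round(3),None if q is None else np.round(q))
p,r=pose(B1,75.7)
for d in([0,0,.06],[-.02,0,.06],[-.04,0,.06],[0,0,.1],[-.02,0,.1]):print(d,robot.ik(p+d,r) is not None)
E
```

```text
[0.63439469 0.04283729 0.07443272]
True
True
True
0.0 [0.634 0.043 0.089] [ -5.  54.  40. 107.  -9. 166.]
7.6 [0.64  0.044 0.125] [ -5.  44.  31. 101.  -7. 164.]
15.1 [0.643 0.045 0.154] [ -6.  34.  22.  94.  -5. 163.]
22.7 [0.645 0.045 0.166] [ -7.  25.  13.  87.  -3. 162.]
30.3 [0.644 0.045 0.177] [ -7.  17.   4.  79.  -1. 161.]
37.9 [0.642 0.045 0.186] [ -8.   8.  -5.  72.   2. 160.]
45.4 [0.64  0.044 0.192] [-10.  -0. -14.  64.   5. 159.]
53.0 [0.636 0.043 0.196] [-11.  -9. -23.  57.   8. 159.]
60.6 [0.631 0.042 0.198] [-12. -17. -31.  49.  11. 158.]
68.1 [0.626 0.041 0.198] [-14. -25. -40.  41.  15. 159.]
75.7 [0.622 0.04  0.194] [-15. -33. -49.  33.  18. 160.]
75.7 [0.622 0.04  0.144] [-15. -30. -53.  27.  18. 160.]
79 [0.614 0.038 0.143] [-16. -34. -57.  24.  20. 160.]
[0, 0, 0.06] True
[-0.02, 0, 0.06] True
[-0.04, 0, 0.06] True
[0, 0, 0.1] True
[-0.02, 0, 0.1] True
```

```bash
python3 - <<'E'
from h import *
robot.set_gripper(.085)
robot.move_pose([TG[0],TG[1],.25],rpy(LY1,10))
robot.line_to(TG+[0,0,.08],vel=.2,rotation=rpy(LY1,TH))
print(robot.line_to(TG,vel=.08,guard=5))
s=robot.grab_frame('side');crop(s,260,150,400,260,5.5,'pics/g_s.png')
o=robot.observe();print(o['tool_pos'],TG,o['ft_force'],o['time'])
robot.set_gripper(0);o=robot.observe();print(o['gripper_width'],o['ft_force'])
E
```

```text
False
[0.63476633 0.04279322 0.07518635] [0.63439469 0.04283729 0.07443272] [-0.00677413  0.10328721 -0.62410924] 24.8917
0.05682945921165092 [1.77975406 0.83544402 5.45151673]
```

View pics/g_s.png

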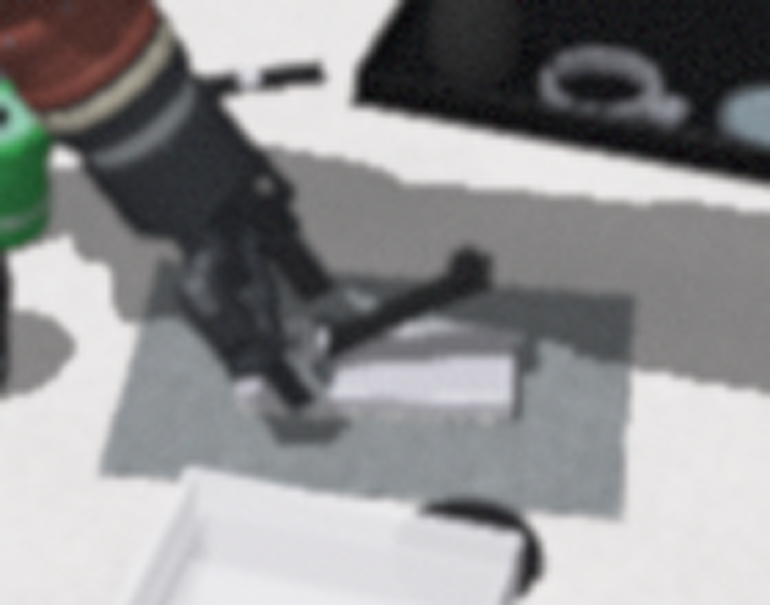

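The side view shows the fingers at the slab's upper third (295,400), clear of the open kickstand. Now I raise and rotate it.

```bash
python3 - <<'E'
from h import *
for i,(B,b) in enumerate(path()):
    p,r=pose(B,b); robot.line_to(p,vel=.06,rotation=r)
    if i in(0,2,10): o=robot.observe();print(b,round(o['gripper_width'],4),o['ft_force'].round(2),o['tool_pos'].round(4),o['time'])
t=robot.grab_frame('top');s=robot.grab_frame('side');cv2.imwrite('pics/u_t.png',t);cv2.imwrite('pics/u_s.png',s)
crop(s,230,130,380,260,5,'pics/u_sc.png')
E
```

```text
0.0 0.0568 [-0.54 -0.42 -2.27] [0.6346 0.0428 0.0897] 25.6833
15.14 0.0567 [ 0.02  0.27 -2.09] [0.6428 0.0447 0.153 ] 27.0583
75.7 0.0567 [ 1.23 -0.75 -1.75] [0.6215 0.0399 0.1941] 29.6167
```

View pics/u_sc.png

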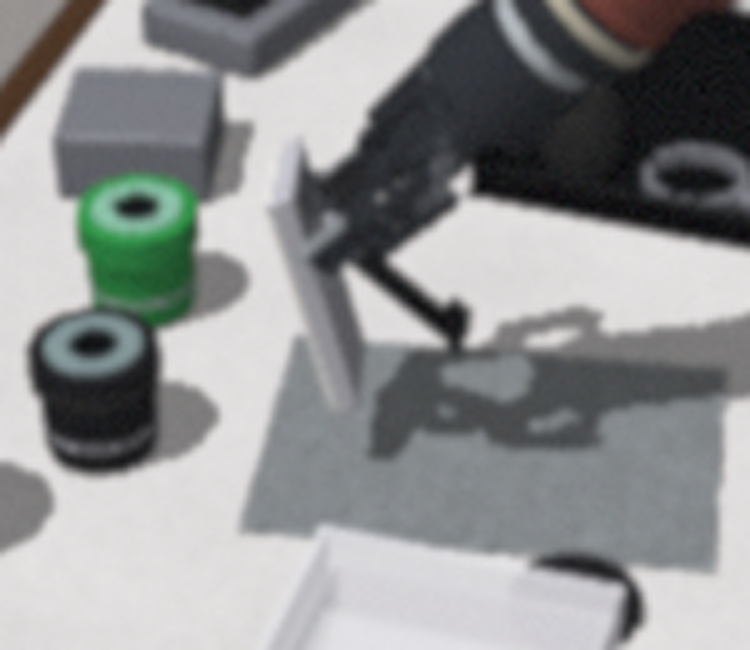

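View pics/u_t.png

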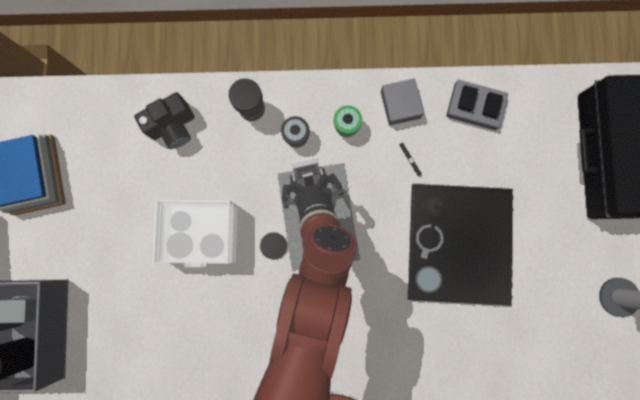

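```bash
python3 - <<'E'
from h import *
s=cv2.imread('pics/u_sc.png')
B=path()[-1][0]
for b,col in((75.7,(0,0,255)),(70,(255,0,0)),(80,(0,200,0))):
    rs=Rl(LY1,b);o=B-rs.apply([-.07,0,.016])
    P=[o+rs.apply(q) for q in([-.07,.03,0],[.07,.03,0],[.07,.03,.016],[-.07,.03,.016],)]
    uv=((proj('side',np.array(P))-[230,130])*5+2);print(b,uv.round().tolist())
    cv2.polylines(s,[uv.astype(np.int32)],True,col,1)
    f=o+rs.apply(np.array([.028,0,.022])+R.from_euler('y',.61).apply([-.0957,0,0]))
    cv2.circle(s,tuple(((proj('side',f)[0]-[230,130])*5).astype(int)),4,col,1)
cv2.imwrite('pics/u_ov.png',s)
E
```

```text
75.7 [[332.0, 414.0], [260.0, 205.0], [289.0, 200.0], [360.0, 409.0]]
70 [[333.0, 416.0], [235.0, 214.0], [264.0, 206.0], [360.0, 409.0]]
80 [[332.0, 412.0], [279.0, 200.0], [309.0, 197.0], [360.0, 409.0]]
```

View pics/u_ov.png

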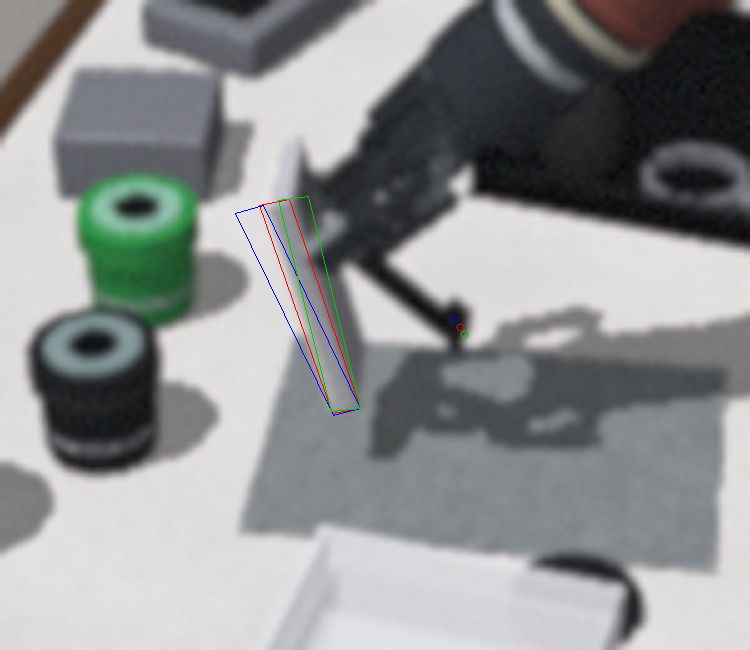

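The light is held firmly, but the overlay shows my stand angle was wrong. Leaning back means passing vertical (104°, not 76°). It is still in the air, so I'll check what the arm can reach.

```bash
python3 - <<'E'
from h import *
for dz in(0,.03,.06):
  for dx in(.07,.085,.1,.11):
    row=[]
    for b in(80,85,90,92,95,98,101,104.3):
        B=L1+rl.apply([dx,0,0])+[0,0,dz]
        p,r=pose(B,b);row.append(int(robot.ik(p,r) is not None))
    print(dz,dx,row)
E
```

```text
0 0.07 [1, 0, 0, 0, 0, 0, 0, 0]
0 0.085 [1, 0, 0, 0, 0, 0, 0, 0]
0 0.1 [1, 1, 0, 0, 0, 0, 0, 0]
0 0.11 [1, 1, 0, 0, 0, 0, 0, 0]
0.03 0.07 [1, 0, 0, 0, 0, 0, 0, 0]
0.03 0.085 [1, 1, 0, 0, 0, 0, 0, 0]
0.03 0.1 [1, 1, 0, 0, 0, 0, 0, 0]
0.03 0.11 [1, 1, 0, 0, 0, 0, 0, 0]
0.06 0.07 [1, 1, 0, 0, 0, 0, 0, 0]
0.06 0.085 [1, 1, 0, 0, 0, 0, 0, 0]
0.06 0.1 [1, 1, 0, 0, 0, 0, 0, 0]
0.06 0.11 [1, 1, 0, 0, 0, 0, 0, 0]
```

```bash
python3 - <<'E'
from h import *
for dx in(.08,.09,.1,.11,.115):
    for b in np.arange(80,92,.5):
        q=robot.ik(*pose(L1+rl.apply([dx,0,0])+[0,0,.002],b))
        if q is None: break
        l=(b,np.round(q,1))
    print(dx,l)
# upright regrasp feasibility: light upright, tool pitch th, tip reaching x_l
for dx in(.09,.11):
  for th in(0,-10,-20,-30):
    row=[]
    for b,extra in((90,0),(104.3,14.3)):
        rs=Rl(LY1,b);o=L1+rl.apply([dx,0,0])-rs.apply([-.07,0,.016])
        p=tcp(o+rs.apply([.055,0,.008]),LY1,th-extra,.068); q=robot.ik(p,rpy(LY1,th-extra)); row.append(None if q is None else np.round(q))
    print(dx,th,row)
E
```

```text
0.08 (np.float64(84.0), array([-17.3, -38.5, -62.7,  17.7,  22.7, 160.9]))
0.09 (np.float64(85.0), array([-17. , -36.8, -62.3,  15.3,  22.8, 161.6]))
0.1 (np.float64(86.5), array([-16.8, -35.6, -62.6,  12.2,  23.1, 162.3]))
0.11 (np.float64(88.0), array([-16.6, -34.3, -62.8,   9. ,  23.4, 163. ]))
0.115 (np.float64(88.5), array([-16.4, -33.3, -62.5,   7.7,  23.4, 163.4]))
0.09 0 [array([ -7.,  19.,   9.,  80.,   0., 161.]), array([-10.,  -4., -18.,  63.,   5., 158.])]
0.09 -10 [array([ -8.,   6.,  -6.,  68.,   3., 160.]), array([-12., -16., -31.,  53.,  10., 158.])]
0.09 -20 [array([-10.,  -6., -20.,  57.,   7., 159.]), array([-15., -28., -43.,  43.,  15., 157.])]
0.09 -30 [array([-12., -17., -33.,  46.,  12., 159.]), array([-17., -40., -56.,  33.,  20., 158.])]
0.11 0 [array([ -6.,  22.,  13.,  81.,   0., 162.]), array([-10.,  -1., -14.,  63.,   5., 159.])]
0.11 -10 [array([ -8.,  10.,  -2.,  69.,   3., 161.]), array([-12., -13., -28.,  52.,   9., 158.])]
0.11 -20 [array([ -9.,  -2., -17.,  57.,   7., 160.]), array([-14., -24., -40.,  42.,  14., 158.])]
0.11 -30 [array([-11., -13., -30.,  45.,  11., 160.]), array([-16., -35., -53.,  31.,  19., 159.])]
```

```bash
python3 - <<'E'
from h import *
def B(dx,z): return L1+rl.apply([dx,0,0])+[0,0,z]
for dx,z,b in((.108,.045,80),(.108,.02,85),(.108,.006,87.5)):
    p,r=pose(B(dx,z),b); robot.line_to(p,vel=.06,rotation=r)
p,r=pose(B(.108,.0055),87.5)
for zz in (-.001,-.0005,0,.0005,.001):
    p,r=pose(B(.108,zz),87.5)
    try: print(robot.line_to(p,vel=.012,guard=2.5)); break
    except robot.IKError: print('ik',zz)
o=robot.observe();print(o['ft_force'],o['tool_pos'],pose(B(.108,0),87.5)[0],o['time'])
s=robot.grab_frame('side');cv2.imwrite('pics/v_s.png',s)
crop(s,230,130,380,260,5,'pics/v_sc.png')
s=cv2.imread('pics/v_sc.png')
for b,col in((87.5,(0,0,255)),(90,(0,200,0))):
    rs=Rl(LY1,b);o=B(.108,0)-rs.apply([-.07,0,.016])
    P=[o+rs.apply(q) for q in([-.07,.03,0],[.07,.03,0],[.07,.03,.016],[-.07,.03,.016],)]
    cv2.polylines(s,[((proj('side',np.array(P))-[230,130])*5+2).astype(np.int32)],True,col,1)
cv2.imwrite('pics/v_ov.png',s)
E
```

```text
True
[-0.17519405 -0.03462782  4.85630832] [0.63147288 0.04217531 0.13861222] [0.63109118 0.0421351  0.1370365 ] 31.8917
```

View pics/v_ov.png

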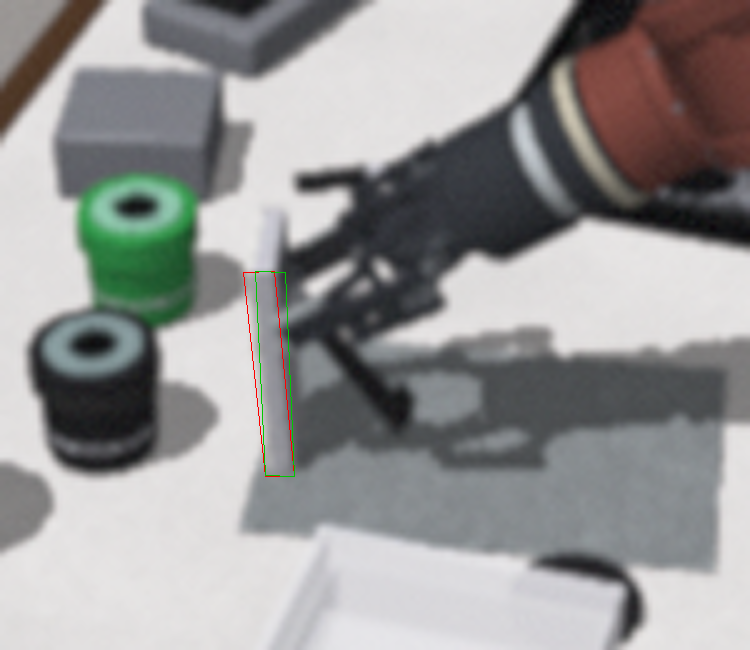

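The overlay matches an upright light (90°) standing on its flat end. I'll release it and regrip from above.

```bash
python3 - <<'E'
from h import *
robot.set_gripper(.085);robot.pause(.1)
p=robot.observe()['tool_pos']
for d in ([-.02,-.004,.05],[-.01,-.002,.05],[0,0,.05]):
    try: robot.line_to(p+d,vel=.06);print(d);break
    except robot.IKError: pass
p=robot.observe()['tool_pos']
robot.line_to([p[0],p[1],.25],vel=.15,rotation=rpy(LY1,-40))
robot.pause(.05)
o=robot.observe();print(o['ft_force'],o['tool_pos'],o['time'])
s=robot.grab_frame('side');crop(s,230,110,380,260,4,'pics/w_s.png')
t=robot.grab_frame('top');crop(t,260,90,400,280,3,'pics/w_t.png');cv2.imwrite('pics/w_tf.png',t);cv2.imwrite('pics/w_sf.png',s)
E
```

```text
[-0.01, -0.002, 0.05]
[ 0.1534303   0.20001793 -0.21795432] [0.61961722 0.04061698 0.2479551 ] 34.0667
```

View pics/w_s.png

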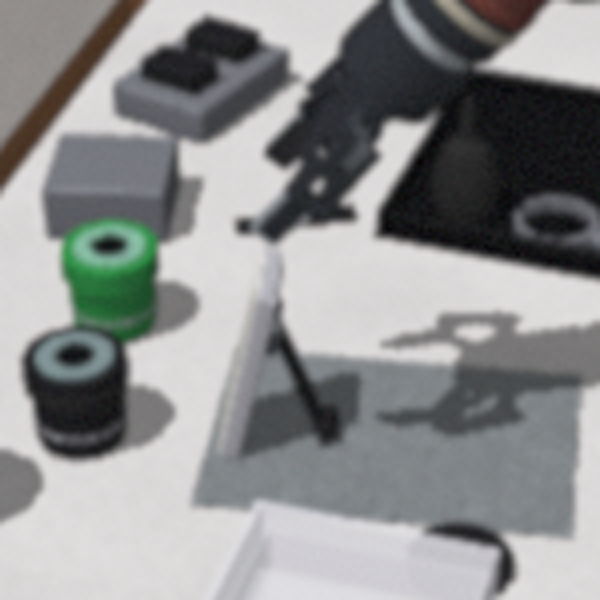

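View pics/w_t.png

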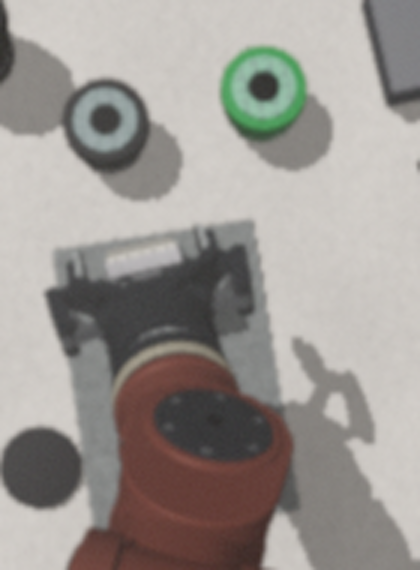

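On release the light rocked back by itself onto the kickstand and is now standing. I'll move the arm clear and verify.

```bash
python3 - <<'E'
from h import *
p=robot.observe()['tool_pos']
robot.line_to([p[0]-.03,p[1],.31],vel=.15)
robot.move_pose([.42,-.25,.33],rpy(0,0));robot.pause(.1)
print(robot.observe()['time'])
s=robot.grab_frame('side');t=robot.grab_frame('top');cv2.imwrite('pics/x_tf.png',t);cv2.imwrite('pics/x_sf.png',s)
crop(s,250,150,350,250,6,'pics/x_s.png');crop(t,265,95,375,280,3.2,'pics/x_t.png')
E
```

```text
36.2167
```

View pics/x_s.png

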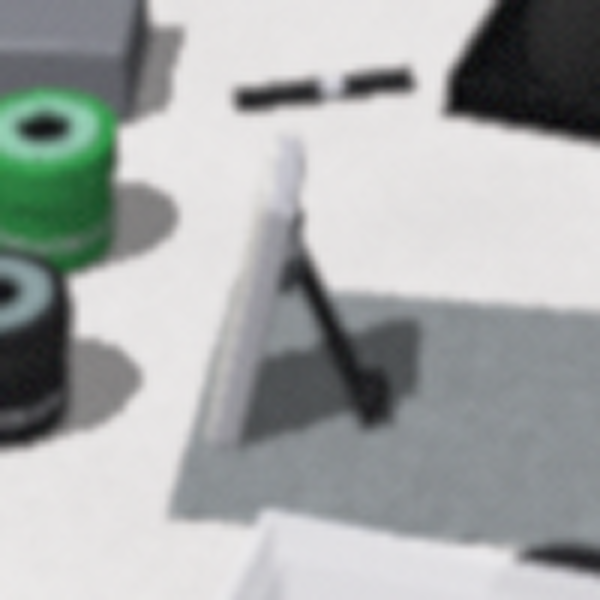

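View pics/x_t.png

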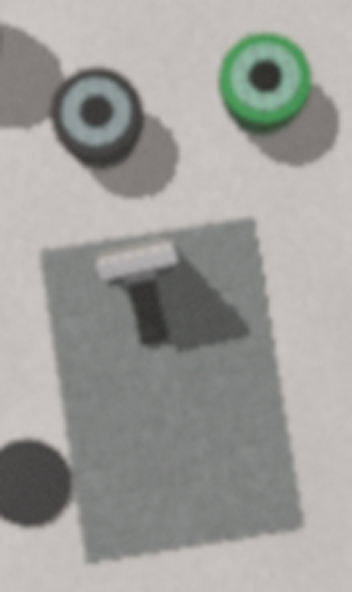

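```bash
python3 - <<'E'
from h import *
c,sn=np.cos(np.radians(MYAW)),np.sin(np.radians(MYAW))
def m(P): d=P-MAT; return np.array([c*d[0]+sn*d[1],-sn*d[0]+c*d[1],d[2]]).round(4)
sp=lambda u,v:(u/6+250,v/6+150)
tp=lambda u,v:(u/3.2+265,v/3.2+95)
bl=onz('side',sp(242,447),.003);fl=onz('side',sp(206,441),.006);ft=onz('side',sp(374,412),.007)
print('back-left',m(bl),'front-left',m(fl),'foot left end',m(ft))
print('foot behind',np.hypot(*(ft-bl)[:2]))
# top face back edge (corner z ~ .003+.14*cos.25=.139), 
a=onz('top',tp(100,281),.139);b=onz('top',tp(178,264),.139);print('top back edge',m(a),m(b),np.linalg.norm(a-b),'yaw',np.degrees(np.arctan2(-(a-b)[0],(a-b)[1])))
mid=(a+b)/2; print('lens lateral', rl.inv().apply(LENS-mid))
print('nom B',m(L1+rl.apply([.108,0,0])))
# overlay nominal
for dx in(.105,.108,.112):
    rs=Rl(LY1,104.3);o=L1+rl.apply([dx,0,0])-rs.apply([-.07,0,.016])
    P=np.array([o+rs.apply(q) for q in([-.07,.03,0],[.07,.03,0],[.07,.03,.016],[-.07,.03,.016],[-.07+.0196,0,.016+.0608])])
    print(dx,((proj('side',P)-[250,150])*6+2.5).round().tolist(),((proj('top',P)-[265,95])*3.2).round()[1:3].tolist())
t0=cv2.cvtColor(cv2.imread('pics/top0.png'),6).astype(int);t1=cv2.cvtColor(cv2.imread('pics/x_tf.png'),6).astype(int)
d=abs(t0-t1);print('lens diff',d[105:150,278:315].max(),'dish L diff',d[190:300,415:450].max())
E
```

```text
back-left [0.1005 0.0368 0.    ] front-left [0.1172 0.0383 0.003 ] foot left end [0.0424 0.0077 0.004 ]
foot behind 0.0650188213832447
top back edge [0.0749 0.0373 0.136 ] [ 0.0786 -0.0216  0.136 ] 0.0589936411199275 yaw 11.156905129279032
lens lateral [ 0.14550885  0.00200366 -0.139     ]
nom B [0.1078 0.0095 0.    ]
0.105 [[206.0, 445.0], [273.0, 209.0], [308.0, 218.0], [240.0, 452.0], [380.0, 410.0]] [[98.0, 269.0], [103.0, 290.0]]
0.108 [[200.0, 444.0], [266.0, 209.0], [302.0, 217.0], [233.0, 452.0], [374.0, 410.0]] [[97.0, 265.0], [102.0, 286.0]]
0.112 [[191.0, 444.0], [257.0, 209.0], [293.0, 217.0], [225.0, 452.0], [365.0, 410.0]] [[95.0, 260.0], [100.0, 281.0]]
lens diff 8 dish L diff 76
```

```bash
python3 - <<'E'
from h import *
t0=cv2.cvtColor(cv2.imread('pics/top0.png'),6).astype(int);t1=cv2.cvtColor(cv2.imread('pics/u_t.png'),6).astype(int)
print('dish others diff (arm clear)',abs(t0-t1)[190:300,412:455].max())
s=cv2.cvtColor(robot.grab_frame('side'),6).astype(int);s0=cv2.cvtColor(cv2.imread('pics/x_sf.png'),6).astype(int)
print('light motion diff',abs(s-s0)[165:235,275:325].max())
o=robot.observe();print(o['ft_force'],o['time'])
robot.job_done()
E
```

```text
dish others diff (arm clear) 14
light motion diff 10
[0.63640458 0.13089068 0.014459  ] 36.3667
the job is handed in; nothing more can be done
```

The light is standing on the mat, leaning back on its open kickstand with its white face towards the lens. I handed the job in at about 36 s of robot time. No verdict came back, so the result rests on my own checks.

**What I did:**
1. I lifted the light out of the dish, laid it face down and folded on the mat, and let go.
2. I pinched the tab and swung the kickstand out. From two views I measured it at about 0.615 rad, against a stop at 0.61.
3. I took the light again, set it down upright near the lens end of the mat, and let go.

**Last checks:**
- **Bottom edge:** about 0.10–0.11 m along the mat's x, inside the 0.128 m limit.
- **Foot:** about 0.04 m along the mat's x and 65 mm behind the bottom edge, where about 64 mm is expected.
- **Lean:** I did not measure it directly. The corner positions predicted for 0.25 rad agree with the picture to within about 2 pixels.
- **Lens:** about 2 mm off the line straight out from the face, with no visible change at the lens since the start.
- **At rest:** nothing changed around the light between the last two side pictures. The arm was clear, and the force on the tool was under 1 N.

**What went wrong or disagreed:**
- **Wrong stand angle:** I first raised the light to 76°, which leans it forward. A check of the picture showed this while it was still in the air, and I corrected it.
- **Rocked back by itself:** the arm could only bring the light to upright, so on release it rocked back onto its kickstand without being lowered. I did not measure its speed as it rocked.
- **Dish comparison:** the last top picture differed from the first in the dish area, most likely because the arm was over it. An earlier picture with the arm clear, taken after the light had left the dish, showed the other things unmoved.

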